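Tip a scoop tray of relays over a box rim and draw the cover shut

ROBOT

A 7-joint arm with a two-finger parallel gripper is mounted at the origin on a cart in front of the work surface, level with it; the furniture and walls round the work are solid. World frame = base frame: x ahead of the robot, y to its left, z up, the work surface at z = 0. Lengths are in m, angles in rad, forces in N, time in s.
With the tool pointing down it reaches from about 0.4 to 0.85 m from the base axis. Payload 6.9 kg.
Tool frame: the origin (TCP) lies midway between the tips of the shut fingers; the grasp point (between the pads) lies behind it (ctrl.pinch_z is the z of the grasp point in the tool frame, in m); z points along the fingers, y is the direction in which the jaws open and shut (so a half turn about z gives the same grasp; the last joint's range is limited). The gripper opens to 85 mm and grips with 20 to 120 N. Pads are 22 mm wide; open, the fingers measure 114 mm over their backs; the gripper's body (76 mm by 85 mm) begins 54 mm behind the grasp point. The pads swing forward as they close: fully open they stand 13 mm farther back than shut.
Start: joints at [-1.014, 0.507, -0.238, 1.5, 0.126, 1.149, -0.155], TCP at [0.273, 0.562, 0.231] pointing down, gripper open.
Joint ranges: [-3.08, 3.08], [-0.24, 2.05], [-1.43, 1.35], [0, 2.5], [-1.52, 4.66], [0.17, 1.96], [-2.89, 2.89]. Speed limits (rad/s): [2.39, 2.39, 3.14, 3.14, 3.14, 3.14, 3.14].

INTERFACE

Orientations are given as a unit quaternion [w, x, y, z].
In Python, from station import ctrl, get_state, vision, ticket, models gives the robot as it stands. Calls block until the motion is done:
- ctrl.movep(position, orientation): joint-space move of the TCP to a pose.
- ctrl.movel(position, frame=None, max_speed=0.15): straight line of the TCP; frame=None keeps the orientation; max_speed is the mean speed in m/s.
- ctrl.set_joints(angles): joint-space move.
- ctrl.ungrasp() and ctrl.close_gripper(force=None): open the fingers fully, or close them until they stop; force is the grip in N (None keeps the last).
- ctrl.pause(seconds).
- ctrl.ik(position, orientation): joint angles nearest the present ones, or None.
- get_state(): the state.
- vision.grab_frame(name): name is "scene" or "top"; returns (picture, depth): 420x560x3 uint8, blue, green, red; 420x560 float32, m along the optical axis (not along the pixel's ray), 0 where there is no reading.
- vision.camera_info(name): a dict with "mtx" (3x3 intrinsics, pixels), "R" (3x3) and "t" (3): a world point X has camera coordinates R X + t. Camera axes: x right, y down, z forward; pixel columns grow to the right and rows downward; lengths in m; the calibration is good to about 2 mm. A picture is of the moment at which its call begins. camera_info takes no time and is no camera call.
A pose or a line that the arm cannot do raises ctrl.Unreachable and nothing moves.
- ticket.close_job(): hands the job in, once; it reports no verdict.
Trained networks look in the newest picture that a camera, given by its name, has taken for a name from the list of things; names that differ only in an ending like _2 or _b are one class to them, and where a whole thing is asked for, a point or a joint stands for the part that bears it (a point fixed in the world has none). Each returns a list of dicts, best first, with "p" (0 to 1); they miss things now and then, are a little off and sometimes report something else, mostly with a low value. They report only what shows in the picture. A call takes as long as a camera call.
- models.recognise(camera, target): "point" ([column, row] in pixels, amid what is visible of it).
- models.masks_of(camera, target): "mask" (420x560 bool, what is visible of it) and "point" ([column, row] in pixels, amid what is visible of it).
The state is a dict: "time": time; "qpos": joint angles; "qd": joint speeds; "tau": joint torques, N m; "tcp_pos": TCP position; "eef_rot": TCP orientation; "contact_force": force on the tool from outside, world axes, zero at the start; "wrist_torque": the same for the moment, N m; "width": finger opening in m.
Only numpy, scipy, OpenCV 4.12 (cv2) and the standard library are available. Lean on these libraries where they do the work, as an engineer would, in place of code of your own. Each camera call takes 0.05 s, during which the arm holds its last target.

TASK

The four relays in the aluminium scoop tray have passed inspection: hook the channel under the tray's open front edge over the rounded rim of the grey parts box and, keeping it hooked there, tip the tray steeply over that rim until all four have slid into the box. Finish with the empty tray standing flat on the bench, clear of the box, and the box's sliding dust cover drawn fully shut (it has no knob: press down on its pad and drag it). Do not tip the tray anywhere but on the rim, and leave everything else on the bench where it is.

Things in the scene. Friction and masses are not known exactly. Their poses are not given: they have to be found in the camera images.
- tray: loose aluminium scoop tray, 0.13 to 0.21 kg; origin on the bench under the middle of its floor plate when it stands flat; +x to its open front edge, z up. Floor plate x -60 to +60, y -44 to +44 mm, underside at z = 9, top at z = 12 mm; side and rear walls up to z = 33 mm. Stands on the channel's rear rib and on a foot at x = -55 mm, both 9 mm high
- tray_handle (a point): middle of the tray's flat black grip: x = -85.5, y = 0, z = 57.3 mm in the tray's frame, axes as the tray's. Grip 10 mm thick, 36 mm wide (along y), 48 mm long, leaning back 35 degrees from vertical (its top towards -x). Best pinched across the 10 mm with the tool leaning as the grip does; the bench is near below it, so do not open wide
- tray_channel (a point): middle of the downward-open channel across the tray's full width under its front edge: x = 50.5, y = 0, z = 3.5 mm in the tray's frame, axes as the tray's. Front lip x 57.5 to 60 mm, down to z = 3.5; rear rib x 41.5 to 44.5 mm, down to z = 0; 13 mm wide inside. When the tray hangs level on the rim this point lies up to 1.5 mm below the bead's axis
- tray_edge (a point): middle of the tray's open front edge, top of the floor: x = 60, y = 0, z = 12 mm in the tray's frame, axes as the tray's. Hooked on the rim the tray can be tipped front down, rear up, about the bead by up to 80 degrees before its lip meets the box wall; the relays slide off over this edge, beginning at about 30 to 40 degrees
- parts_case: fixed grey sheet-steel parts box, 195 mm long, 136 mm wide, walls 2 mm; origin on the bench under the middle of its rounded rim, +x into the box, y along the rim, z up. Mouth from x = 0 to 96 mm, then a fixed deck at z = 73 mm. Cover rails along both sides from x = 16 mm on, up to z = 82 mm, 123 mm apart
- case_rim (a point): middle of the axis of the rim to hook on, a round steel bead of 8 mm diameter on top of the box's front wall, from y = -68 to +68 mm: x = 0, y = 0, z = 70 mm in the box's frame; axes as the box's. Keep the tray's middle within 12 mm of the rim's middle along y
- cover (a joint): the box's sliding dust cover, a flat aluminium plate 106 x 124 x 3 mm on top of the box: its travel in m along the box's +x; 0 = fully shut (plate over mouth and bead), 0.095 = fully back on the deck. It starts 70 to 95 mm open, which leaves room for the tray. No knob; rails hold it down and friction of about 1.2 N keeps it in place
- cover_pad (a point): middle of the top of the black ribbed rubber pad, 50 mm (x) by 70 mm (y), on the cover: x = 45 mm + the cover's travel, y = 0, z = 80 mm in the box's frame, axes as the box's. Press here with 5 to 10 N and drag towards the box's -x to shut the cover
- scope (a point): foot of the fixed stereo microscope at the left, axes as the world's. With its base it fills x from 0.47 to 0.79, y from 0.20 to 0.48, up to z = 0.37 (world, m): keep the arm clear of it on the way
- part_1: one of the four loose black relays lying in the tray, 24 x 20 x 8 mm, 12 g; origin under its centre
- part_2: one of the four loose black relays lying in the tray, 24 x 20 x 8 mm, 12 g; origin under its centre
- part_3: one of the four loose black relays lying in the tray, 24 x 20 x 8 mm, 12 g; origin under its centre
- part_4: one of the four loose black relays lying in the tray, 24 x 20 x 8 mm, 12 g; origin under its centre
- jar: bystander: white jar with a black screw lid, 38 mm across, 40 mm tall; origin under its centre
- loupe: bystander: black watchmaker's loupe, 38 mm across, 28 mm tall, standing in front of the box's rim where the tray comes to hang above it; origin under its centre
- stray_part: bystander: one more black relay like those in the tray, lying on the bench before the tray's front edge; not part of the batch, it stays there; origin under its centre
- tweezers: bystander: black tweezers, 116 mm long, 10 mm tall, lying on the right; origin under the middle
- stamp: bystander: rubber stamp with a knob, 56 mm tall; origin under its centre
- spool: bystander: solder spool, 53 mm across, 40 mm tall; origin under its centre
- strip_b: bystander: carrier strip, 150 x 20 x 9 mm, at the back; origin under its centre
- strip_c: bystander: carrier strip, 150 x 20 x 9 mm, at the back; origin under its centre

How it is judged:
By the outcome, as a careful person would: the job done as asked, in the order asked, and still so for the second after the job is handed in, with the robot touching nothing.
It also fails if it takes over 72 s, if anything falls off the work surface, if the arm or the gripper's body presses on something with over 40 N, if the wrist force passes 120 N, or if a joint passes its speed limit or range.

## Working session

There is one attempt and no reset: what is moved stays moved. The work goes in short steps, each a Python script; the robot and the scene stay as the last script left them, time stands still between calls to the robot, and variables do not carry over. Pictures are saved under pics/ and viewed, and the job is handed in when it is done.

```bash
ls; mkdir -p pics
python3 - <<'E'
from station import ctrl, get_state, vision, ticket, models
import cv2
print(get_state()); print(ctrl.pinch_z)
for n in("scene","top"):
    p,d=vision.grab_frame(n); cv2.imwrite(f"pics/{n}0.png",p)
    print(n,vision.camera_info(n))
E
```

```text
pics
{'time': 0.0, 'qpos': array([-1.01346875,  0.50832059, -0.23752622,  1.50110585,  0.12569003,
        1.14890054, -0.15478532]), 'qd': array([ 0.00060307, -0.00118541, -0.00179967, -0.00086069, -0.00197888,
       -0.00101481,  0.00079786]), 'tau': array([ 3.65202686e-04, -6.20578551e+01, -2.18658797e+00, -2.49663788e+01,
        1.26093964e-02,  1.18298549e-02,  3.39055794e-05]), 'tcp_pos': array([0.27273411, 0.56180877, 0.23044974]), 'eef_rot': array([-1.84282330e-04,  2.23984239e-01,  9.74592375e-01, -8.53541189e-04]), 'contact_force': array([ 0.02908619, -0.79130982, -1.13151564]), 'wrist_torque': array([-0.0159316 ,  0.03662512,  0.00998795]), 'width': 0.08519147371997163}
-0.0187
scene {'mtx': array([[524.01478132,   0.        , 290.0525381 ],
       [  0.        , 524.01478132, 208.1550762 ],
       [  0.        ,   0.        ,   1.        ]]), 'R': array([[ 0.89691115, -0.4421906 , -0.00422564],
       [-0.23714245, -0.47289516, -0.84860687],
       [ 0.3732477 ,  0.76212705, -0.52900711]]), 't': array([-0.51389865,  0.17843545,  1.4906633 ])}
top {'mtx': array([[498.30056194,   0.        , 284.96055674],
       [  0.        , 498.30056194, 204.7002977 ],
       [  0.        ,   0.        ,   1.        ]]), 'R': array([[ 0.00251031, -0.99998339, -0.0051883 ],
       [-0.98030485, -0.00143628, -0.19748505],
       [ 0.19747431,  0.00558187, -0.98029217]]), 't': array([-0.04378477,  0.55196648,  1.61122254])}
```

View pics/scene0.png

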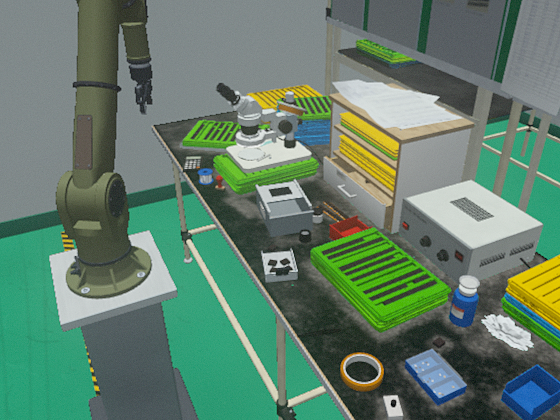

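View pics/top0.png

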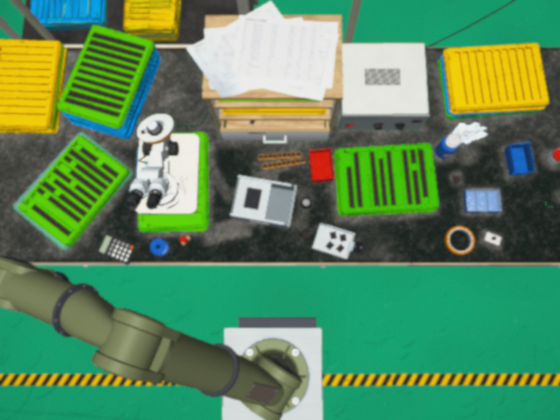

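```bash
cat > h.py <<'E'
import numpy as np, cv2
from station import ctrl, get_state, vision, ticket, models
CI={n:vision.camera_info(n) for n in("scene","top")}
def proj(n,X):
    c=CI[n]; X=np.atleast_2d(X); q=X@c["R"].T+c["t"]; u=q@c["mtx"].T; return u[:,:2]/u[:,2:]
def ray(n,uv):
    c=CI[n]; d=np.linalg.inv(c["mtx"])@np.array([uv[0],uv[1],1.]); return -c["R"].T@c["t"], c["R"].T@d
def atz(n,uv,z):
    o,d=ray(n,uv); return o+d*(z-o[2])/d[2]
def tri(a,b):
    A=np.zeros((3,3));B=np.zeros(3)
    for n,uv in (("scene",a),("top",b)):
        o,d=ray(n,uv); d=d/np.linalg.norm(d);P=np.eye(3)-np.outer(d,d);A+=P;B+=P@o
    return np.linalg.solve(A,B)
def cloud(n,d):
    c=CI[n]; v,u=np.mgrid[0:420,0:560]; m=d>0
    q=np.stack([u,v,np.ones_like(u)],-1)@np.linalg.inv(c["mtx"]).T*d[...,None]
    return (q-c["t"])@c["R"],m
def crop(n,p,x0,y0,x1,y1,s,fn):
    cv2.imwrite(fn,cv2.resize(p[y0:y1,x0:x1],None,fx=s,fy=s,interpolation=cv2.INTER_CUBIC))
E
python3 - <<'E'
from h import *
np.set_printoptions(precision=4,suppress=True)
F={}
for n in("scene","top"):
    p,d=vision.grab_frame(n); F[n]=(p,d); np.savez(f"{n}0.npz",p=p,d=d)
crop("top",F["top"][0],220,160,380,270,5,"pics/topc.png")
crop("scene",F["scene"][0],230,160,350,290,4,"pics/scenec.png")
R={}
for t in ["tray","tray_handle","tray_channel","tray_edge","parts_case","case_rim","cover","cover_pad","loupe","stray_part","part_1","jar","tweezers","stamp","spool"]:
    r={}
    for n in F:
        o=models.recognise(n,t); r[n]=[(np.round(x["point"],1).tolist(),round(x["p"],2)) for x in o[:5]]
    print(t,r)
    if r["scene"] and r["top"] and t!="part_1": print("   ",tri(r["scene"][0][0],r["top"][0][0]))
E
```

```text
tray {'scene': [([278.4, 270.1], 0.64), ([280.9, 194.8], 0.43)], 'top': [([333.0, 239.5], 0.78)]}
    [ 0.4391 -0.2055 -0.0059]
tray_handle {'scene': [([280.4, 267.1], 0.95), ([282.7, 207.4], 0.7)], 'top': [([336.1, 241.2], 0.82), ([283.9, 157.2], 0.75), ([264.9, 201.8], 0.61)]}
    [ 0.4356 -0.2158  0.0121]
tray_channel {'scene': [([275.0, 267.6], 0.89), ([273.6, 261.0], 0.38)], 'top': [([334.2, 243.9], 0.93)]}
    [ 0.4245 -0.2087  0.0099]
tray_edge {'scene': [([279.6, 271.3], 0.82)], 'top': [([332.1, 241.8], 0.73)]}
    [ 0.4372 -0.2046 -0.0118]
parts_case {'scene': [([285.0, 207.1], 0.76)], 'top': []}
case_rim {'scene': [([281.2, 209.1], 0.57), ([328.3, 214.5], 0.25)], 'top': [([261.8, 197.9], 0.66)]}
    [0.5712 0.0395 0.0278]
cover {'scene': [([280.2, 192.7], 0.96), ([334.8, 209.6], 0.38)], 'top': [([249.7, 196.1], 0.91), ([328.1, 243.4], 0.67)]}
    [0.5765 0.0754 0.0678]
cover_pad {'scene': [([280.1, 190.1], 0.87), ([272.9, 262.9], 0.38)], 'top': [([251.0, 196.7], 0.73)]}
    [0.5725 0.0697 0.0813]
loupe {'scene': [([271.6, 247.2], 0.42)], 'top': []}
stray_part {'scene': [([271.0, 250.9], 0.37)], 'top': [([306.0, 235.2], 0.57), ([260.6, 202.4], 0.17)]}
    [ 0.4554 -0.1139 -0.0045]
part_1 {'scene': [([280.0, 192.6], 0.22)], 'top': [([326.6, 244.9], 0.61), ([340.1, 247.3], 0.59), ([341.5, 239.8], 0.5), ([329.4, 236.9], 0.37)]}
jar {'scene': [], 'top': [([333.8, 242.5], 0.23)]}
tweezers {'scene': [([323.2, 334.7], 0.57), ([279.8, 190.4], 0.54)], 'top': []}
stamp {'scene': [([221.8, 184.6], 0.59)], 'top': [([184.0, 237.7], 0.57)]}
    [0.4464 0.2978 0.0186]
spool {'scene': [], 'top': [([159.3, 249.2], 0.77)]}
```

```bash
sleep 0.1
```

```text
(no output)
```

View pics/topc.png

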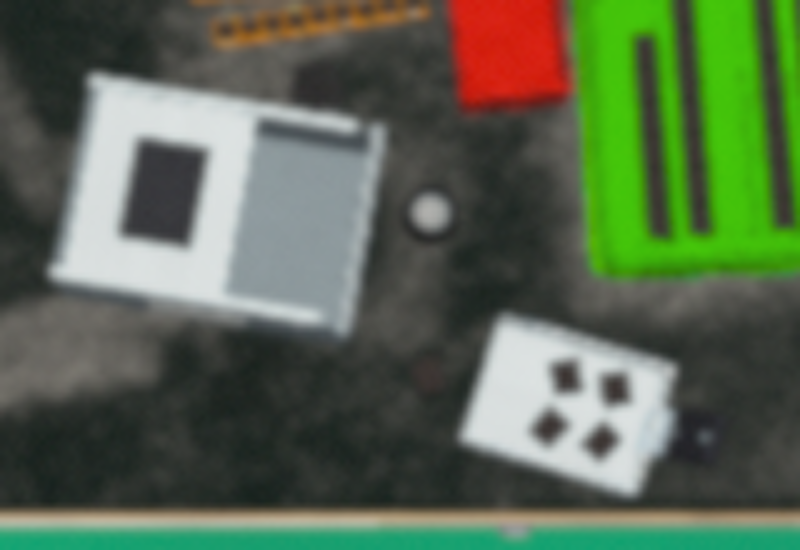

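View pics/scenec.png

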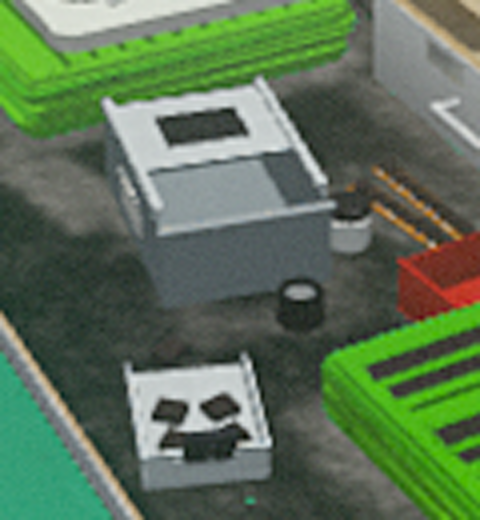

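Run:
```python
from h import *
out={}
for n in("scene","top"):
    p,d=vision.grab_frame(n)
    vis=p.copy()
    for t,c in (("tray",(0,0,255)),("parts_case",(255,0,0)),("cover_pad",(0,255,255)),("loupe",(255,0,255)),("tray_handle",(0,255,0)),("cover",(0,255,255))):
        o=models.masks_of(n,t)
        for i,x in enumerate(o[:2]):
            out[f"{n}_{t}_{i}"]=x["mask"]; print(n,t,i,round(x["p"],2),x["point"],x["mask"].sum())
        if o:
            cs,_=cv2.findContours(o[0]["mask"].astype(np.uint8),0,2); cv2.drawContours(vis,cs,-1,c,1)
    if n=="top": crop(n,vis,220,160,380,270,5,"pics/topm.png")
    else: crop(n,vis,230,160,350,290,4,"pics/scenem.png")
np.savez("masks.npz",**out)
d=np.load("top0.npz")["d"]; P,m=cloud("top",d)
for v,u in ((196,251),(200,278),(210,245),(240,333),(247,360),(203,306),(225,300)): print(v,u,P[v,u])
d=np.load("scene0.npz")["d"]; P,m=cloud("scene",d)
for v,u in ((192,280),(205,285),(217,294),(260,281),(262,275),(270,283),(235,304)): print(v,u,P[v,u])
print(get_state()["time"])
```

```text
scene tray 0 0.62 [280.0, 267.9] 852
scene parts_case 0 0.77 [287.4, 205.2] 2454
scene parts_case 1 0.74 [276.4, 265.0] 727
scene cover_pad 0 0.59 [280.3, 190.3] 575
scene loupe 0 0.54 [306.2, 234.2] 140
scene tray_handle 0 0.22 [204.8, 177.9] 225
scene cover 0 0.86 [283.1, 195.0] 630
top tray 0 0.97 [332.8, 240.2] 1004
top tray 1 0.57 [280.7, 154.6] 197
top parts_case 0 0.61 [334.9, 241.8] 921
top cover_pad 0 0.82 [252.2, 196.8] 1146
top loupe 0 0.7 [260.3, 200.5] 2564
top loupe 1 0.56 [305.4, 203.9] 102
top tray_handle 0 0.72 [336.5, 243.0] 842
top cover 0 0.81 [253.2, 197.6] 1118
196 251 [0.57576722 0.06935387 0.08184149]
200 278 [ 0.57878586 -0.01831103  0.00426371]
210 245 [0.52835264 0.08815187 0.08362098]
240 333 [ 0.43827491 -0.20456055  0.01896097]
247 360 [ 0.40881585 -0.2871874   0.07109889]
203 306 [ 0.56537865 -0.11440565  0.01874198]
225 300 [ 4.92219747e-01 -9.40975695e-02  6.42294867e-07]
192 280 [0.56742379 0.06209923 0.07914468]
205 285 [0.59837561 0.09030291 0.00536015]
217 294 [ 0.55385252 -0.06684801  0.06063647]
260 281 [ 0.44676597 -0.19775331  0.02126755]
262 275 [ 0.42775073 -0.19805897  0.0208891 ]
270 283 [ 0.40586304 -0.29768839  0.0711433 ]
235 304 [ 0.55918599 -0.12394912  0.02705401]
2.4
```

```bash
cat > fit.py <<'E'
from h import *
from scipy.optimize import minimize
from scipy.ndimage import map_coordinates
def tf(p,L): # p=x,y,yaw
    c,s=np.cos(p[2]),np.sin(p[2]); L=np.asarray(L,float)
    return np.c_[p[0]+c*L[:,0]-s*L[:,1],p[1]+s*L[:,0]+c*L[:,1],L[:,2]]
def grads(p,sig=1.0):
    g=cv2.GaussianBlur(cv2.cvtColor(p,cv2.COLOR_BGR2GRAY).astype(np.float32),(0,0),sig)
    return cv2.Sobel(g,cv2.CV_32F,1,0)/8,cv2.Sobel(g,cv2.CV_32F,0,1)/8
def edgescore(n,G,a,b):
    # mean signed gradient along projected segment a-b (3d); sign: returned both
    t=np.linspace(0.06,0.94,40)[:,None]; P=proj(n,a+(b-a)*t)
    d=P[-1]-P[0]; d/=np.linalg.norm(d); nn=np.array([-d[1],d[0]])
    gx=map_coordinates(G[0],[P[:,1],P[:,0]],order=1); gy=map_coordinates(G[1],[P[:,1],P[:,0]],order=1)
    return (gx*nn[0]+gy*nn[1]).mean()
def cost(p,segs,G):
    s=0
    for n,a,b,w in segs:
        A=tf(p,[a,b])/1.0; s+=w*abs(edgescore(n,G[n],A[0],A[1]))
    return -s
def fit(p0,segs,G,step=(0.006,0.006,0.04)):
    best=None
    for i in range(60):
        r=np.random.default_rng(i); p=np.array(p0)+r.uniform(-1,1,3)*step
        o=minimize(cost,p,(segs,G),method="Nelder-Mead",options=dict(xatol=1e-5,fatol=1e-4,initial_simplex=p+np.vstack([np.zeros(3),np.diag([.002,.002,.01])])))
        if best is None or o.fun<best.fun: best=o
    return best
def overlay(n,img,p,segs,col=(0,0,255),win=None,s=5,fn=None):
    x0,y0,x1,y1=win; v=cv2.resize(img[y0:y1,x0:x1],None,fx=s,fy=s,interpolation=cv2.INTER_CUBIC)
    for pp,sg in zip(p,segs):
        for m,a,b,w in sg:
            if m!=n: continue
            q=(proj(n,tf(pp,[a,b]))-[x0,y0]+0.5)*s-0.5
            cv2.line(v,tuple(int(k) for k in q[0]),tuple(int(k) for k in q[1]),col,1)
    cv2.imwrite(fn,v)
def S(n,a,b,w=1.): return (n,tuple(np.array(a)/1e3),tuple(np.array(b)/1e3),w)
# visible edges
tray=[]
for n in("top","scene"):
    tray+=[S(n,(60,-44,12),(60,44,12)),S(n,(60,44,33),(-60,44,33)),S(n,(60,-44,33),(-60,-44,33)),S(n,(-60,-44,33),(-60,44,33))]
case=[S("top",(-4,-68,70),(-4,68,70)),S("top",(16,68,82),(195,68,82)),S("top",(16,-68,82),(195,-68,82)),S("top",(195,-68,73),(195,68,73)),
 S("scene",(0,-68,74),(0,68,74)),S("scene",(-1,-68,0),(-1,68,0),.5),S("scene",(16,-68,82),(195,-68,82)),S("scene",(16,68,82),(195,68,82)),S("scene",(0,68,10),(0,68,60),.5)]
E
cat > run1.py <<'E'
from fit import *
np.set_printoptions(precision=4,suppress=True)
I={n:np.load(f"{n}0.npz")["p"] for n in("top","scene")}
for cams in (("top",),("scene",),("top","scene")):
    G={n:grads(I[n]) for n in I}
    r=[]
    for nm,p0,sg in (("tray",(0.438,-.205,np.radians(72.5)),tray),("case",(*atz("top",(292.8,206),.07)[:2],np.radians(80)),case)):
        ss=[s for s in sg if s[0] in cams]
        o=fit(p0,ss,G); r.append(o.x); print(cams,nm,o.x[:2]*1e3,np.degrees(o.x[2]),o.fun/len(ss))
for n,w,s in (("top",(220,160,380,270),5),("scene",(230,160,350,290),4)): overlay(n,I[n],r,[tray,case],win=w,s=s,fn=f"pics/{n}fit.png")
np.save("pose.npy",r)
E
python3 run1.py
```

```text
('top',) tray [ 435.317  -203.7451] 72.21936724357593 -32.939679945269376
('top',) case [547.3608 -67.1336] 80.13696362983237 -28.237441009349183
('scene',) tray [ 436.6452 -199.6989] 72.01846361806209 -28.544559825000018
('scene',) case [545.1146 -73.1574] 79.72917522405291 -17.22336634342318
('top', 'scene') tray [ 435.9254 -201.9223] 72.24258925354096 -29.94931912357591
('top', 'scene') case [546.4841 -68.5388] 79.96494409722492 -21.105940019717078
```

View pics/topfit.png

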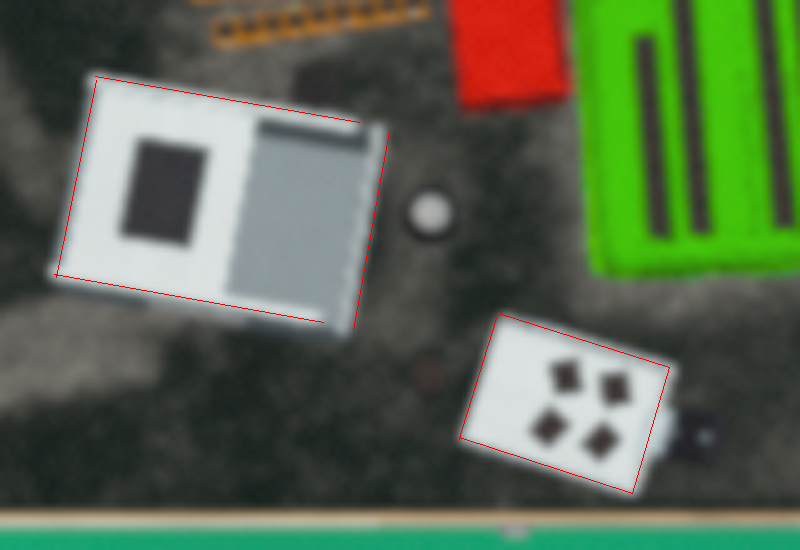

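View pics/scenefit.png

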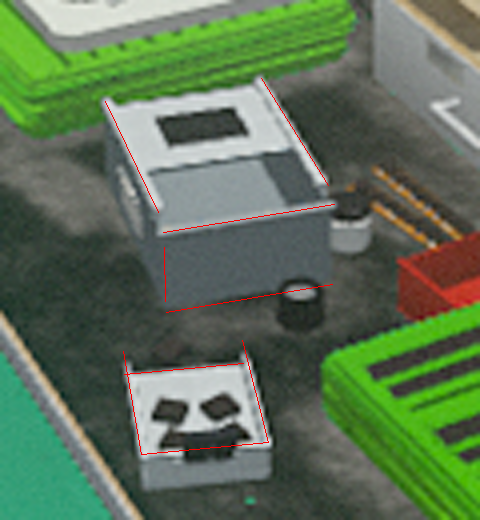

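```bash
cat > run2.py <<'E'
from fit import *
np.set_printoptions(precision=1,suppress=True)
pose=np.load("pose.npy")
def inv(p,P):
    c,s=np.cos(p[2]),np.sin(p[2]); d=P[...,:2]-p[:2]
    return np.stack([c*d[...,0]+s*d[...,1],-s*d[...,0]+c*d[...,1],P[...,2]],-1)
for n in("top","scene"):
    z=np.load(f"{n}0.npz"); P,m=cloud(n,z["d"])
    q=inv(pose[0],P)*1e3
    k=m&(q[...,0]<-64)&(q[...,0]>-125)&(abs(q[...,1])<40)&(q[...,2]>3)
    print(n,"handle pts\n",q[k][np.argsort(q[k][:,2])])
    k=m&(abs(q[...,0])<75)&(abs(q[...,1])<60)&(q[...,2]>4)
    w=q[k]; print("floor z",np.median(w[(abs(w[:,0])<50)&(abs(w[:,1])<36)][:,2]),"ext x",np.percentile(w[:,0],[1,99]),"y",np.percentile(w[:,1],[1,99]), "z99",np.percentile(w[:,2],99))
    b=inv(pose[1],P)*1e3
    k=m&(b[...,0]>-20)&(b[...,0]<215)&(abs(b[...,1])<85)&(b[...,2]>60)
    w=b[k]; print("box ext x",np.percentile(w[:,0],[.5,1,99,99.5]),"y",np.percentile(w[:,1],[.5,1,99,99.5]))
    k=m&(b[...,0]>-20)&(b[...,0]<12)&(abs(b[...,1])<60)&(b[...,2]>60); print("rim pts",len(b[k]),b[k].mean(0), np.percentile(b[k],[5,50,95],axis=0))
    k=m&(b[...,0]>70)&(b[...,0]<220)&(abs(b[...,1])<45)&(b[...,2]>60); print("cover z",np.median(b[k][:,2]))
    # pad: dark pixels
    g=cv2.cvtColor(z["p"],cv2.COLOR_BGR2GRAY); kk=k&(g<110); print("pad",kk.sum(),np.median(b[kk],0),b[kk].mean(0),np.percentile(b[kk],[3,97],axis=0))
E
python3 run2.py
```

```text
top handle pts
 [[-119.3   31.7    3. ]
 [ -72.3   15.     3.3]
 [-100.1   37.9    3.3]
 [-117.2  -24.4    3.3]
 [-102.8  -37.7    3.3]
 [-119.4  -28.7    3.3]
 [ -75.1   24.8    3.3]
 [-122.9   20.     3.4]
 [ -81.9   11.9    3.5]
 [ -70.4  -27.2    3.5]
 [-107.9  -32.1    3.6]
 [-121.    13.5    3.6]
 [-124.6    1.7    3.6]
 [ -78.3   23.8    3.9]
 [ -87.9  -40.     3.9]
 [ -79.1  -33.6    4. ]
 [ -78.9   37.8    4. ]
 [-123.9  -37.3    4. ]
 [-114.9    4.9    4.1]
 [ -89.2   13.2    4.3]
 [ -74.1   21.6    4.3]
 [ -76.3   17.4    4.4]
 [-106.4   36.     4.4]
 [-100.7   16.6    4.5]
 [-123.5  -26.3    4.5]
 [ -85.    11.1    4.7]
 [ -87.8   20.8    5. ]
 [ -68.   -22.7    5. ]
 [-116.6  -13.3    5.1]
 [-123.5   -1.3    5.1]
 [ -92.3   12.3    5.2]
 [ -93.8   29.5    5.2]
 [-115.3   19.1    5.2]
 [-117.1    0.8    5.3]
 [-120.1  -25.1    5.3]
 [-109.9  -36.1    5.6]
 [-113.5   37.4    5.8]
 [-111.8  -29.5    5.9]
 [ -96.   -35.1    6.1]
 [ -64.9   39.     6.4]
 [ -71.6   26.2    6.4]
 [-119.3   21.4    6.4]
 [-111.8   -4.5    6.7]
 [ -72.4  -31.     7. ]
 [-101.4   20.2    7.2]
 [-1
[... 6657 characters left out ...]
.8]
 [ -98.4   15.    74.9]
 [ -99.8    7.3   75. ]
 [ -97.7   -6.3   75. ]
 [-104.2    7.8   75.2]
 [ -99.7    9.9   75.2]
 [-100.6    4.7   75.3]
 [ -96.7    4.2   75.5]
 [ -96.2  -14.5   76.2]
 [ -98.3    7.    77.1]
 [ -98.9    9.7   77.9]
 [-100.7    2.    78.4]
 [-101.5   -0.5   78.7]
 [-102.9   -8.3   78.8]
 [ -98.9   -8.8   79. ]]
floor z 12.716623868902708 ext x [-66.1  58.6] y [-45.2  42.7] z99 33.669652868385846
box ext x [ -2.3  -1.8 193.5 195.1] y [-69.5 -69.   68.8  69.2]
rim pts 143 [ 2.4 -2.3 68.2] [[ -2.1 -55.4  60.9]
 [  2.   -3.9  68.6]
 [  7.7  53.4  74.9]]
cover z 77.99753084745221
pad 152 [134.    1.   79.3] [134.1   0.8  79.1] [[ 86.4 -31.4  74.5]
 [161.   32.4  83.3]]
```

```bash
cat > run3.py <<'E'
from run2 import inv
from fit import *
np.set_printoptions(precision=2,suppress=True)
pose=np.load("pose.npy")
z=np.load("scene0.npz"); P,m=cloud("scene",z["d"]); b=inv(pose[1],P)*1e3; q=inv(pose[0],P)*1e3
k=m&(abs(b[...,0])<12)&(abs(b[...,1])<62)&(b[...,2]>8)&(b[...,2]<60); w=b[k]; w=w[(w[:,1]>-20)|(w[:,2]>35)]
A=np.c_[np.ones(len(w)),w[:,1:]]; s=np.linalg.lstsq(A,w[:,0],rcond=None)[0]; print("front wall",len(w),np.median(w[:,0]),s, "std",np.std(w[:,0]-A@s))
k=m&(abs(q[...,0]+62)<9)&(abs(q[...,1])<40)&(q[...,2]>8)&(q[...,2]<29); w=q[k]; print("tray rear wall",len(w),np.percentile(w[:,0],[10,50,90]))
w=w[w[:,0]<-58];A=np.c_[np.ones(len(w)),w[:,1:]]; print(np.linalg.lstsq(A,w[:,0],rcond=None)[0])
for n in("top","scene"):
    z=np.load(f"{n}0.npz"); P,m=cloud(n,z["d"]); b=inv(pose[1],P)*1e3; 
    k=m&(b[...,0]>-15)&(b[...,0]<15)&(abs(b[...,1])<60)&(b[...,2]>64); w=b[k]; print(n,"bead pts",np.histogram(w[:,0],np.arange(-15,16,3)),[np.round(np.mean(w[(w[:,0]>=x)&(w[:,0]<x+3)][:,2]),1) for x in range(-15,15,3)])
    q=inv(pose[0],P)*1e3; k=m&(abs(q[...,1])<38)&(q[...,0]>40)&(q[...,0]<75); w=q[k]; print("front edge z vs x",[np.round(np.mean(w[(w[:,0]>=x)&(w[:,0]<x+3)][:,2]),1) for x in range(42,75,3)])
E
python3 run3.py | grep -A99 "front wall"
```

```text
front wall 442 3.5439771469781354 [ 3.89 -0.01 -0.  ] std 2.9918480596512507
tray rear wall 141 [-64.39 -60.36 -56.89]
[-60.12  -0.    -0.07]
top bead pts (array([ 0,  0,  0,  0,  0, 26, 34, 26,  0,  0]), array([-15, -12,  -9,  -6,  -3,   0,   3,   6,   9,  12,  15])) [np.float64(nan), np.float64(nan), np.float64(nan), np.float64(nan), np.float64(nan), np.float64(72.6), np.float64(74.9), np.float64(71.4), np.float64(nan), np.float64(nan)]
front edge z vs x [np.float64(11.3), np.float64(-25.8), np.float64(11.7), np.float64(10.9), np.float64(11.2), np.float64(10.5), np.float64(-1.8), np.float64(-0.4), np.float64(-1.6), np.float64(0.4), np.float64(-1.3)]
scene bead pts (array([ 0,  0,  0,  1, 28, 45, 26, 12,  2,  0]), array([-15, -12,  -9,  -6,  -3,   0,   3,   6,   9,  12,  15])) [np.float64(nan), np.float64(nan), np.float64(nan), np.float64(70.6), np.float64(70.5), np.float64(69.9), np.float64(69.2), np.float64(69.3), np.float64(68.3), np.float64(nan)]
front edge z vs x [np.float64(-226.7), np.float64(-170.5), np.float64(-186.6), np.float64(-117.8), np.float64(-185.7), np.float64(-251.4), np.float64(-380.9), np.float64(-673.1), np.float64(-692.9), np.float64(-614.4), np.float64(-382.8)]
  return _methods._mean(a, axis=axis, dtype=dtype,
  ret = ret.dtype.type(ret / rcount)
```

```bash
cat > plan.py <<'E'
from h import *
from scipy.spatial.transform import Rotation as Rn
TR=np.array([0.4358,-0.2022,np.radians(72.2)])
BX=np.array([0.5473,-0.0641,np.radians(80.0)])
def Rz(a): return Rn.from_euler("z",a).as_matrix()
# tool in tray frame: z tool, y tool
def toolR(sgn=1):
    a=np.radians(35); z=np.array([np.sin(a),0,-np.cos(a)]); y=sgn*np.array([np.cos(a),0,np.sin(a)]); return np.c_[np.cross(y,z),y,z]
def quat(M):
    q=Rn.from_matrix(M).as_quat(); return [q[3],q[0],q[1],q[2]]
UP=0.004 # grasp above grip middle along the grip
def grasp_local(off=np.zeros(3)):
    z=toolR()[:,2]
    return np.array([-.0855,0,.0573])-z*UP+z*(-ctrl.pinch_z)+off   # TCP in tray frame
def tool_pose(Tp,TM,sgn,off=np.zeros(3)):
    return Tp+TM@grasp_local(off), TM@toolR(sgn)
def hooked(theta,dz=0,dx=0,dy=0,off=np.zeros(3),sgn=1,piv=np.array([.051,0,.005])):
    """tool pose with the tray hooked on rim, tipped by theta"""
    TM=Rz(BX[2])@Rn.from_euler("y",theta).as_matrix()
    rim=np.array([BX[0],BX[1],.070])+Rz(BX[2])@np.array([dx,dy,0])+[0,0,dz]
    return tool_pose(rim-TM@piv,TM,sgn,off)
E
python3 - <<'E'
from plan import *
np.set_printoptions(precision=2,suppress=True)
for s in(1,-1):
    p,M=tool_pose(np.array([TR[0],TR[1],0]),Rz(TR[2]),s)
    q=ctrl.ik(p,quat(M)); print(s,"grasp",p,q)
    p2=p-M[:,2]*.08; print(" pre",p2,ctrl.ik(p2,quat(M)))
    for t in range(0,81,10):
        p,M=hooked(np.radians(t),sgn=s); print("  ",t,p,ctrl.ik(p,quat(M)))
E
```

```text
1 grasp [ 0.41 -0.28  0.05] [ 0.76  0.76  0.22  1.86 -0.73  1.08  2.74]
 pre [ 0.4  -0.32  0.11] [ 1.33  0.75 -0.63  1.74 -0.14  1.06  2.12]
   0 [ 0.53 -0.19  0.11] [ 0.75  0.7  -0.19  1.71 -0.5   1.07  2.3 ]
   10 [ 0.53 -0.18  0.13] [ 0.53  0.6   0.02  1.74 -0.49  1.03  2.25]
   20 [ 0.53 -0.17  0.15] [ 0.38  0.52  0.07  1.76 -0.35  0.96  2.06]
   30 [ 0.53 -0.15  0.17] [ 0.23  0.46  0.1   1.78 -0.16  0.92  1.81]
   40 [ 0.53 -0.14  0.18] [0.12 0.43 0.04 1.78 0.09 0.94 1.5 ]
   50 [ 0.54 -0.11  0.19] [-0.    0.44  0.    1.76  0.31  1.01  1.22]
   60 [ 0.54 -0.09  0.2 ] [-0.09  0.48 -0.08  1.74  0.5   1.13  0.97]
   70 [ 0.55 -0.07  0.2 ] [-0.19  0.55 -0.11  1.7   0.63  1.27  0.79]
   80 [ 0.55 -0.05  0.2 ] [-0.29  0.63 -0.12  1.66  0.71  1.42  0.66]
-1 grasp [ 0.41 -0.28  0.05] [ 0.49  0.87  0.69  1.87 -0.95  1.32 -0.15]
 pre [ 0.4  -0.32  0.11] [ 0.42  0.93  1.02  1.75 -0.97  1.63 -0.08]
   0 [ 0.53 -0.19  0.11] [ 0.42  0.73  0.38  1.71 -0.8   1.26 -0.54]
   10 [ 0.53 -0.18  0.13] [ 0.25  0.64  0.48  1.75 -0.73  1.17 -0.65]
   20 [ 0.53 -0.17  0.15] [ 0.08  0.57  0.56  1.77 -0.62  1.07 -0.81]
   30 [ 0.53 -0.15  0.17] [-0.09  0.52  0.6   1.78 -0.45  0.99 -1.04]
   40 [ 0.53 -0.14  0.18] [-0.27  0.5   0.64  1.78 -0.26  0.95 -1.29]
   50 [ 0.54 -0.11  0.19] [-0.46  0.53  0.73  1.77 -0.1   0.96 -1.5 ]
   60 [ 0.54 -0.09  0.2 ] [-0.57  0.57  0.7   1.75  0.1   1.   -1.75]
   70 [ 0.55 -0.07  0.2 ] [-0.67  0.63  0.67  1.71  0.24  1.08 -1.95]
   80 [ 0.55 -0.05  0.2 ] [-0.75  0.73  0.67  1.67  0.34  1.17 -2.08]
```

Run:
```python
from plan import *
np.set_printoptions(precision=3,suppress=True)
s0=get_state()
ctrl.movel(s0["tcp_pos"]+np.array([0,0,.2]),max_speed=.3)
p,M=tool_pose(np.array([TR[0],TR[1],0]),Rz(TR[2]),-1)
pre=p-M[:,2]*.09
def show(l): s=get_state(); print(l,s["time"],s["tcp_pos"],s["qpos"],s["contact_force"])
show("up")
ctrl.movep(pre+[0,0,.2],quat(M)); show("high")
ctrl.movep(pre,quat(M)); show("pre")
for n in("top","scene"):
    im,d=vision.grab_frame(n); cv2.imwrite(f"pics/{n}_pre.png",im)
    np.savez(f"{n}_pre.npz",p=im,d=d)
crop("scene",im,220,140,380,300,4,"pics/scene_prec.png")
```

```text
up 3.2167 [0.273 0.562 0.43 ] [-1.028  0.44  -0.241  1.079  0.102  1.636 -0.122] [ 0.108  0.194 -0.809]
high 6.4083 [ 0.397 -0.324  0.319] [ 0.438  0.638  0.965  1.49  -0.781  1.855 -0.422] [-0.168 -0.395  0.341]
pre 7.225 [ 0.397 -0.325  0.12 ] [ 0.486  0.846  0.867  1.733 -0.9    1.546 -0.167] [-0.428  0.08   1.188]
```

View pics/scene_prec.png

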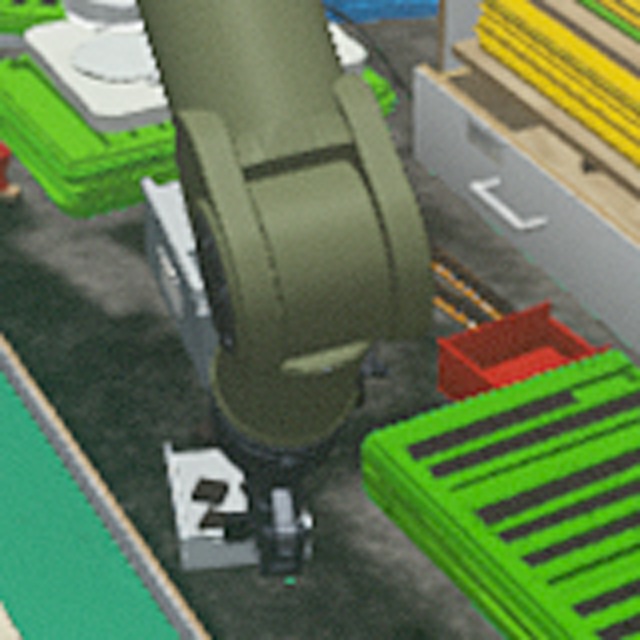

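View pics/top_pre.png

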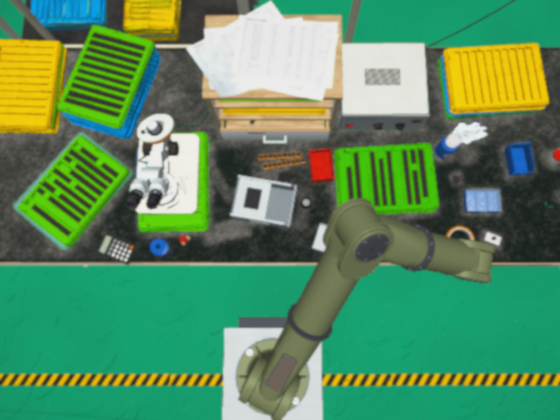

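Run:
```python
from plan import *
np.set_printoptions(precision=3,suppress=True)
def show(l): s=get_state(); print(l,round(s["time"],2),s["tcp_pos"],s["width"],s["contact_force"],s["wrist_torque"])
p,M=tool_pose(np.array([TR[0],TR[1],0]),Rz(TR[2]),-1)
show("0")
ctrl.movel(p-M[:,2]*.03,max_speed=.1); show("a")
ctrl.movel(p,max_speed=.06); show("b")
ctrl.close_gripper(force=30); show("c")
ctrl.close_gripper(force=80); show("d")
print(get_state()["qpos"], p)
for n in("scene","top"):
    im,d=vision.grab_frame(n); np.savez(f"{n}_g.npz",p=im,d=d)
    crop(n,im,*((220,200,340,300) if n=="scene" else (280,190,400,280)),6,f"pics/{n}_g.png")
```

```text
0 7.33 [ 0.397 -0.326  0.121] 0.08585747625487994 [ 0.063 -0.624 -0.182] [-0.57   0.167  0.033]
a 8.07 [ 0.407 -0.292  0.07 ] 0.08564774017259849 [-0.29  -0.344  0.121] [-0.548  0.144 -0.005]
b 8.72 [ 0.412 -0.276  0.045] 0.08508657559378001 [ 1.217 -0.302 -0.387] [-0.561  0.188 -0.062]
c 9.4 [ 0.412 -0.276  0.045] 0.009352324684458005 [ 0.201 -0.586  1.329] [-0.521  0.167  0.017]
d 9.62 [ 0.412 -0.276  0.045] 0.009176646835340717 [-0.286 -1.251  2.212] [-0.442  0.196  0.045]
[ 0.428  0.916  0.815  1.868 -1.007  1.405 -0.085] [ 0.412 -0.276  0.045]
```

View pics/scene_g.png

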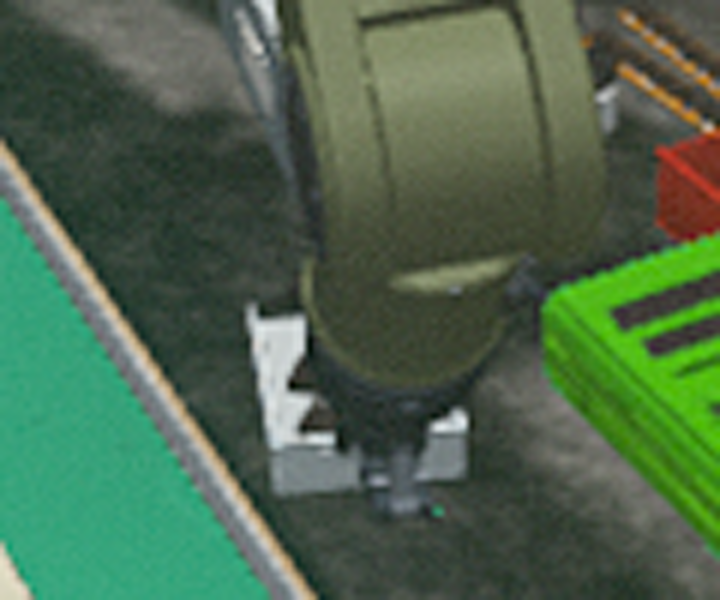

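```bash
cat >> plan.py <<'E'
def show(l):
    s=get_state(); print(l,round(s["time"],2),s["tcp_pos"],round(s["width"],4),s["contact_force"],s["wrist_torque"],flush=True)
def look(tag,ws=(220,160,340,280),wt=(250,160,370,260),s=6):
    for n in("scene","top"):
        im,d=vision.grab_frame(n); np.savez(f"{n}_{tag}.npz",p=im,d=d)
        crop(n,im,*(ws if n=="scene" else wt),s,f"pics/{n}_{tag}.png")
np.set_printoptions(precision=4,suppress=True)
E
python3 - <<'E'
from plan import *
p,M=tool_pose(np.array([TR[0],TR[1],0]),Rz(TR[2]),-1)
ctrl.movel(p+[0,0,.02],max_speed=.05); show("lift"); 
ctrl.movel(p+[0,0,.1],max_speed=.12); show("lift")
p2,M2=hooked(0,dz=.035,dx=-.03,sgn=-1)
ctrl.movel(p2,frame=quat(M2),max_speed=.1); show("near")
p2,M2=hooked(0,dz=.03,sgn=-1)
ctrl.movel(p2,max_speed=.06);  show("over")
print(get_state()["qpos"]); look("over")
E
```

```text
lift 10.27 [ 0.4123 -0.2756  0.0654] 0.009 [ 0.0422  0.1043 -1.9261] [-0.882   0.3079  0.0142]
lift 11.08 [ 0.4122 -0.2752  0.1449] 0.0095 [-0.4668 -1.4774 -2.1925] [-0.9073  0.3167  0.0187]
near 12.44 [ 0.5192 -0.2204  0.1453] 0.0089 [-0.2446  0.2625 -1.8755] [-0.9432  0.1353 -0.0661]
over 13.1 [ 0.5251 -0.1901  0.1403] 0.0091 [ 0.1275 -0.1254 -2.2197] [-0.9497  0.196  -0.0071]
[ 0.1812  0.812   0.8313  1.6907 -0.9691  1.5276 -0.3775]
```

View pics/scene_over.png

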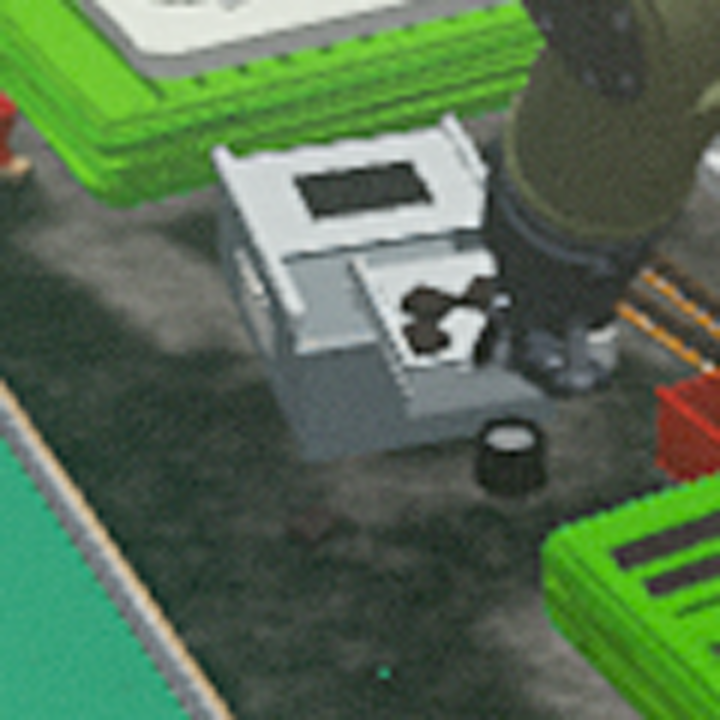

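View pics/top_over.png

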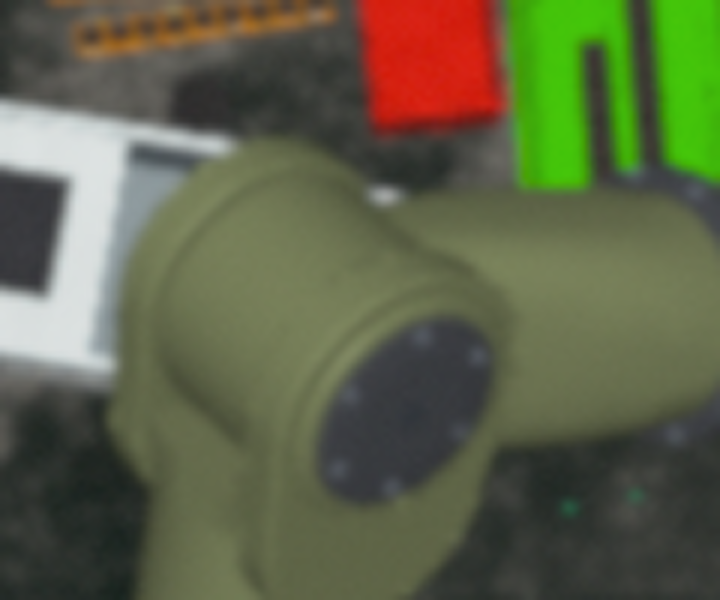

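Run:
```python
from plan import *
z=np.load("scene_over.npz"); P,m=cloud("scene",z["d"])
TM=Rz(BX[2]); T0=np.array([BX[0],BX[1],.1])-TM@np.array([.051,0,.005])
q=(P-T0)@TM*1e3
f=m&(abs(q[...,0])<55)&(abs(q[...,1])<40)&(abs(q[...,2]-12)<7); w=q[f]; 
A=np.c_[np.ones(len(w)),w[:,:2]]; print("floor",len(w),np.linalg.lstsq(A,w[:,2],rcond=None)[0],np.median(w[:,2]))
f=m&(abs(q[...,0]+60)<10)&(abs(q[...,1])<43)&(q[...,2]>6)&(q[...,2]<27); w=q[f]; print("rear",len(w),np.percentile(w[:,0],[25,50,75]))
f=m&(abs(q[...,0])<50)&(abs(q[...,1]-44)<9)&(q[...,2]>14)&(q[...,2]<33); w=q[f]; print("left wall",len(w),np.percentile(w[:,1],[10,50,90]))
f=m&(q[...,0]>40)&(q[...,0]<75)&(abs(q[...,1])<36)&(abs(q[...,2]-12)<8); w=q[f]; print("front edge max x",np.percentile(w[:,0],[90,95,99]))
f=m&(abs(q[...,0]-51)<15)&(q[...,1]>48)&(q[...,1]<66)&(q[...,2]<-18)&(q[...,2]>-40); w=q[f]; print("rim",len(w),np.percentile(w[:,0],[5,50,95]),np.percentile(w[:,2],[5,50,95]))
f=m&(abs(q[...,0]-51)<15)&(q[...,1]>48)&(q[...,1]<66)&(q[...,2]<-40)&(q[...,2]>-90); w=q[f]; print("wall",len(w),np.percentile(w[:,0],[5,50,95]))
```

```text
floor 213 [13.8383 -0.0509 -0.0012] 12.617200288858916
rear 94 [-61.8173 -59.7741 -57.9841]
left wall 54 [40.7498 42.0362 43.4341]
front edge max x [57.9208 59.7821 64.3244]
rim 31 [44.4872 48.1256 54.6739] [-38.8229 -30.0333 -21.754 ]
wall 73 [44.8311 50.7068 55.0408]
```

Run:
```python
from plan import *
R80=Rz(BX[2])
def f(): 
    return np.mean([ (ctrl.pause(.01),get_state()["contact_force"])[1] for _ in range(4)],0)
base=f(); print(base)
for dz in [.012,.008,.006,.005,.004,.003,.002,.001,0,-.001,-.002]:
    p,M=hooked(0,dz=dz,sgn=-1); ctrl.movel(p,max_speed=.05)
    F=R80.T@(f()-base); print(dz,F,get_state()["tcp_pos"]-p,get_state()["wrist_torque"],round(get_state()["time"],2))
    if F[2]>3.5: break
```

```text
[ 0.1266 -0.1715 -1.7425]
0.012 [-0.1622 -0.4507  0.0813] [-0.0001 -0.     -0.0002] [-0.978   0.1362  0.0292] 13.78
0.008 [ 0.3782  0.3278 -0.1473] [-0.      0.0001 -0.    ] [-0.9899  0.1146  0.0129] 14.06
0.006 [0.0108 0.4232 0.0639] [-0.  0. -0.] [-1.0103  0.1478  0.0419] 14.34
0.005 [ 0.2048  0.2569 -0.0393] [-0.  0. -0.] [-0.8964  0.2126 -0.0423] 14.62
0.004 [0.2311 0.4995 0.1795] [-0.      0.     -0.0001] [-0.9351  0.1992  0.0204] 14.91
0.003 [-0.1513  0.5824  0.1056] [-0.  0. -0.] [-0.9106  0.1237  0.0279] 15.19
0.002 [ 0.1983 -0.0412 -0.3995] [-0.      0.     -0.0001] [-0.9663  0.2372 -0.0475] 15.47
0.001 [ 0.3758 -0.4643 -0.1744] [-0. -0. -0.] [-0.9593  0.2118 -0.0363] 15.76
0 [-0.2868  0.226   1.1709] [ 0.     -0.      0.0001] [-0.7891  0.1453  0.022 ] 16.04
-0.001 [-2.779   0.1518  5.2419] [ 0.0001 -0.0002  0.0004] [-0.1155  0.0432  0.1066] 16.32
```

Run:
```python
from plan import *
R80=Rz(BX[2])
def f(): 
    return np.mean([ (ctrl.pause(.01),get_state()["contact_force"])[1] for _ in range(3)],0)
base=np.array([.13,-.17,-1.74])
for sg in (1,-1):
    for k in range(1,9):
        dx=sg*.0006*k if k>0 else 0
        p,M=hooked(0,dz=.0005,dx=dx,sgn=-1); ctrl.movel(p,max_speed=.05)
        F=R80.T@(f()-base); print(round(dx*1e3,2),F)
        if abs(F[0])>2.5: break
    p,M=hooked(0,dz=.0005,sgn=-1); ctrl.movel(p,max_speed=.05)
print(get_state()["time"])
```

```text
0.6 [0.1166 0.1511 0.6287]
1.2 [ 0.4004 -0.1829  0.2621]
1.8 [ 0.0292 -0.12   -0.434 ]
2.4 [-0.0968 -0.2725  0.2478]
3.0 [-0.3711  0.6307  0.0891]
3.6 [-2.9233  0.5385  1.5545]
-0.6 [ 0.0852  0.5166 -0.0988]
-1.2 [ 0.2333 -0.3605  0.377 ]
-1.8 [0.2601 0.2176 0.1809]
-2.4 [ 1.5376  0.138  -0.1084]
-3.0 [ 4.4265  0.315  -1.4499]
19.85
```

Run:
```python
from plan import *
R80=Rz(BX[2])
def go(t,**k):
    p,M=hooked(np.radians(t),dx=.0005,sgn=-1,piv=np.array([.051,0,.0055]),**k); ctrl.movel(p,frame=quat(M),max_speed=.06)
    s=get_state(); print(t,R80.T@s["contact_force"],np.abs(s["tcp_pos"]-p).max(),s["qpos"],round(s["time"],2),flush=True)
    return R80.T@s["contact_force"]
for t in range(0,46,5):
    F=go(t)
    if np.linalg.norm(F)>25: break
look("t45")
```

```text
0 [-2.3181 -0.3216  1.6537] 0.0007005665640891778 [ 0.1908  0.8496  0.8141  1.7152 -0.9966  1.4897 -0.3362] 20.1
5 [-0.2586 -0.6814 -1.1911] 0.0007954622689510249 [ 0.1133  0.8101  0.8619  1.7339 -0.9698  1.4347 -0.3815] 20.44
10 [ 1.8156 -0.6804  0.0057] 0.0006479022586023397 [ 0.032   0.7772  0.9121  1.7495 -0.9397  1.3808 -0.4327] 20.78
15 [ 1.4534 -0.7816  0.2333] 0.00043296973090126145 [-0.0559  0.7498  0.9646  1.7624 -0.9055  1.3279 -0.4897] 21.12
20 [ 2.6795 -0.5115  0.6003] 0.00045557382760058607 [-0.1495  0.7297  1.0195  1.7725 -0.8672  1.2778 -0.5519] 21.47
25 [ 2.5816 -1.0035  0.4343] 0.0004776543658774335 [-0.2468  0.7186  1.0762  1.7798 -0.8261  1.2323 -0.6184] 21.81
30 [ 3.3363 -1.2634  0.7145] 0.0005077706226860879 [-0.3454  0.7175  1.1345  1.7843 -0.7833  1.1933 -0.6872] 22.15
35 [ 3.9958 -1.7958  0.6219] 0.0005078805479143411 [-0.4427  0.7276  1.1932  1.7857 -0.7402  1.1619 -0.7566] 22.49
40 [ 3.906  -0.7569  0.7465] 0.00043427247902688704 [-0.5347  0.7463  1.2468  1.7841 -0.6954  1.1366 -0.8279] 22.83
45 [ 3.7267 -0.2135 -0.4647] 0.00034028462708715623 [-0.6168  0.7652  1.2811  1.7796 -0.6388  1.1105 -0.9116] 23.18
```

View pics/scene_t45.png

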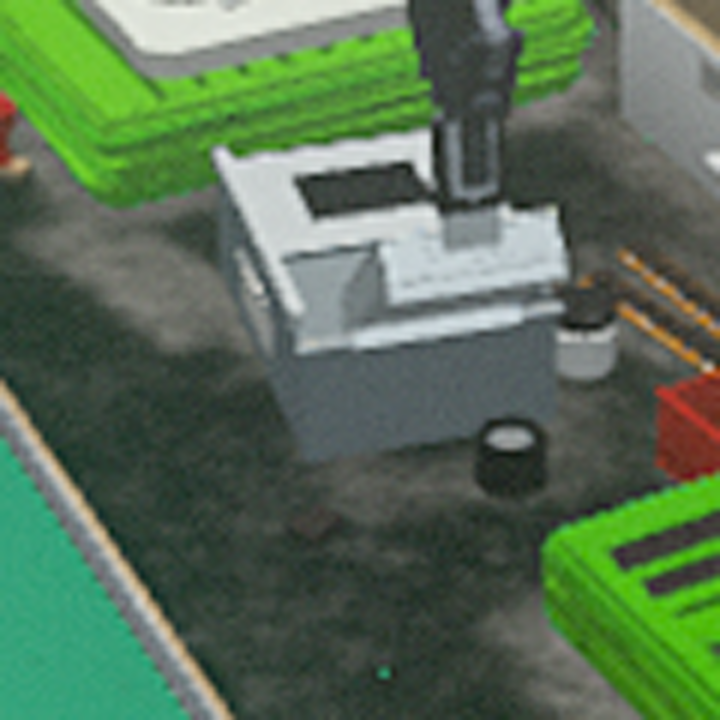

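Run:
```python
from plan import *
R80=Rz(BX[2])
def go(t,**k):
    p,M=hooked(np.radians(t),dx=.0005,sgn=-1,piv=np.array([.051,0,.0055]),**k); ctrl.movel(p,frame=quat(M),max_speed=.06)
    s=get_state(); print(t,R80.T@s["contact_force"],np.abs(s["tcp_pos"]-p).max(),s["qpos"],round(s["time"],2),flush=True)
    return R80.T@s["contact_force"]
for t in range(50,72,3):
    F=go(t)
    if np.linalg.norm(F)>25 or get_state()["qpos"][2]>1.335: break
ctrl.pause(.6)
look("t70")
```

```text
50 [ 3.0783 -0.5088 -0.8911] 0.0002898148855232513 [-0.6905  0.786   1.3003  1.772  -0.5725  1.0874 -1.0047] 23.62
53 [ 2.8451 -0.6554 -0.6982] 0.0004431051231067462 [-0.73    0.8003  1.3071  1.766  -0.5314  1.077  -1.0621] 23.88
56 [ 3.9839 -1.6833 -1.1522] 0.00045053973836949035 [-0.7672  0.8172  1.3121  1.7592 -0.4903  1.0698 -1.1188] 24.15
59 [ 3.3207  0.7306 -1.909 ] 0.0005054490542256845 [-0.8017  0.8365  1.3158  1.7514 -0.45    1.0661 -1.1743] 24.42
62 [ 4.8141 -1.0522 -1.5183] 0.0004963958069867241 [-0.8336  0.8583  1.3185  1.7426 -0.4112  1.0656 -1.2279] 24.68
65 [ 3.5837  0.3935 -2.4963] 0.0005037944751831169 [-0.8631  0.8825  1.3206  1.7329 -0.3742  1.0683 -1.279 ] 24.95
68 [ 3.885   0.3814 -1.8785] 0.0005790354776754325 [-0.89    0.9089  1.3222  1.7223 -0.3394  1.0738 -1.3273] 25.22
71 [ 3.6773  0.0694 -2.5102] 0.0005839453235118031 [-0.9147  0.9372  1.3235  1.7109 -0.3068  1.0818 -1.3729] 25.48
```

View pics/scene_t70.png

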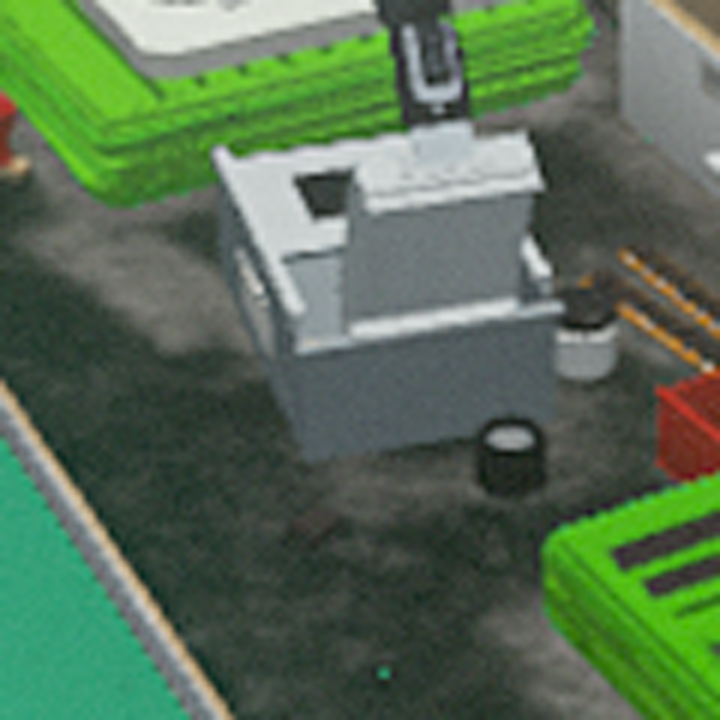

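View pics/top_t70.png

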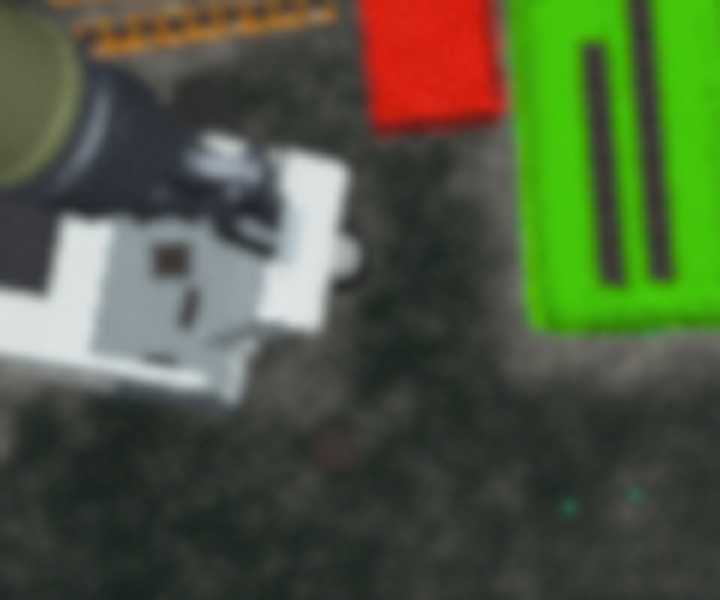

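Run:
```python
from plan import *
R80=Rz(BX[2])
def go(t,**k):
    p,M=hooked(np.radians(t),dx=.0005,sgn=-1,piv=np.array([.051,0,.0053]),**k); ctrl.movel(p,frame=quat(M),max_speed=.08)
    s=get_state(); print(t,R80.T@s["contact_force"],s["qpos"][2],round(s["time"],2),flush=True)
    return R80.T@s["contact_force"]
for t in list(range(66,0,-6))+[0]:
    F=go(t)
    if np.linalg.norm(F)>25: break
look("t0")
```

```text
66 [ 1.7381  0.5353 -0.5392] 1.295149849974943 26.48
60 [ 1.1148  0.4445 -1.2791] 1.2521098932909414 26.8
54 [ 1.0573 -0.4848  0.6275] 1.1994800674951611 27.12
48 [ 1.5054 -0.0547  0.4636] 1.137798704950989 27.45
42 [ 0.732  -0.2803  0.0476] 1.0690961080282746 27.77
36 [ 1.4339 -0.1251  2.2322] 0.9967700070777992 28.1
30 [ 0.0063 -0.669   3.1255] 0.9250365733822543 28.43
24 [-0.103  -0.2331  4.183 ] 0.8569558866703476 28.75
18 [-0.7383  0.8929  4.3414] 0.7937575329039193 29.07
12 [-2.7198  0.6248  4.8996] 0.7353223195884524 29.4
6 [-3.2473  1.341   5.2738] 0.6805226758478616 29.73
0 [-3.5003  0.8272  5.1879] 0.6285371521538122 30.05
```

View pics/scene_t0.png

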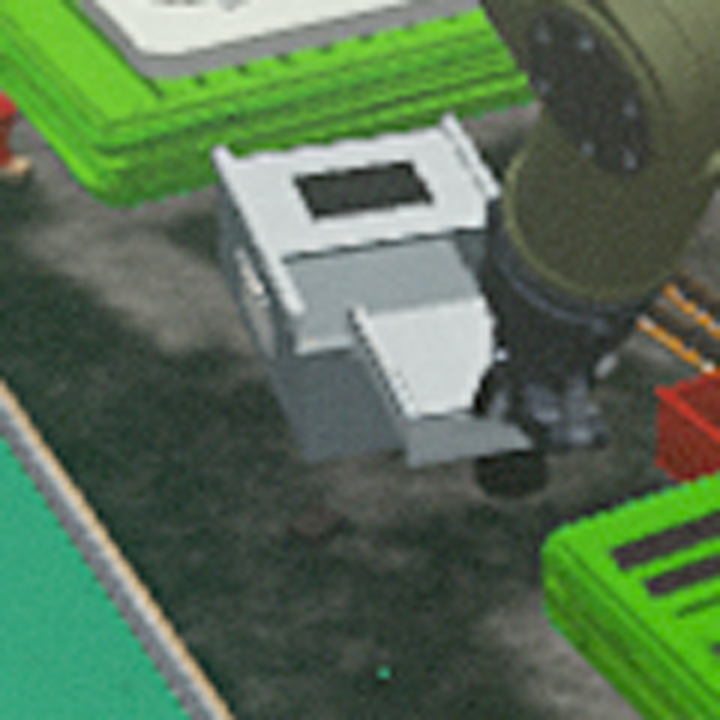

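View pics/top_t0.png

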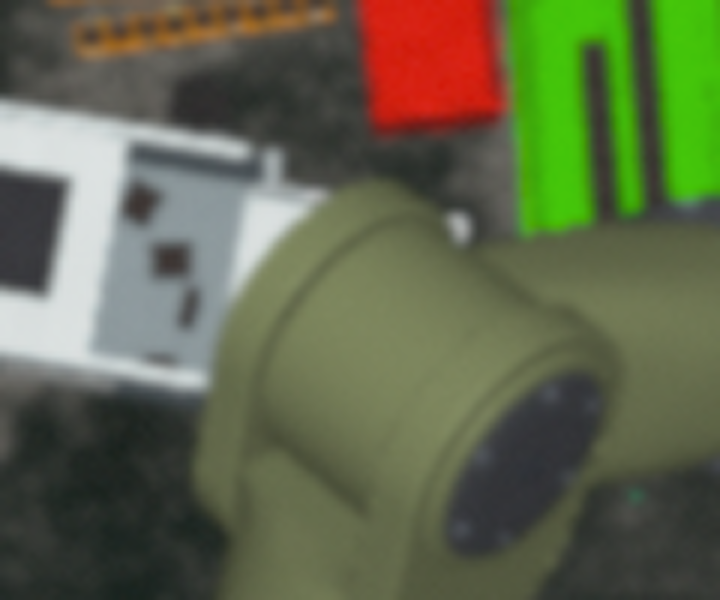

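Run:
```python
from plan import *
p2,M2=hooked(0,dz=.035,dx=.0005,sgn=-1); ctrl.movel(p2,max_speed=.1)
p2,M2=hooked(0,dz=.035,dx=-.03,sgn=-1); ctrl.movel(p2,max_speed=.15); show("out")
p,M=tool_pose(np.array([TR[0],TR[1],0]),Rz(TR[2]),-1)
ctrl.movel(p+[0,0,.1],frame=quat(M),max_speed=.15); show("above")
ctrl.movel(p+[0,0,.01],max_speed=.1); ctrl.movel(p+[0,0,.004],max_speed=.04); show("low")
b=get_state()["contact_force"]
for dz in (.002,.001,0,-.0007,-.0014):
    ctrl.movel(p+[0,0,dz],max_speed=.03); ctrl.pause(.05); F=get_state()["contact_force"]; print(dz,F)
    if F[2]-b[2]>2.5: break
look("down",ws=(220,200,340,300),wt=(280,190,400,280))
```

```text
out 31.0 [ 0.5193 -0.2209  0.1446] 0.009 [-0.6025  0.2185 -2.3859] [-0.8103  0.1314 -0.0533]
above 31.96 [ 0.4132 -0.2748  0.1453] 0.0089 [ 0.435  -0.1859 -1.4488] [-0.8422  0.2987 -0.0166]
low 33.31 [ 0.4123 -0.2755  0.0493] 0.0089 [-0.389   0.6625 -0.7248] [-0.8378  0.3138  0.0415]
0.002 [-0.0969 -0.5373 -1.5496]
0.001 [ 0.1769 -0.4866 -1.638 ]
0 [-0.7273 -1.2399  1.2024]
-0.0007 [-1.5335 -1.0534  8.1111]
```

View pics/scene_down.png

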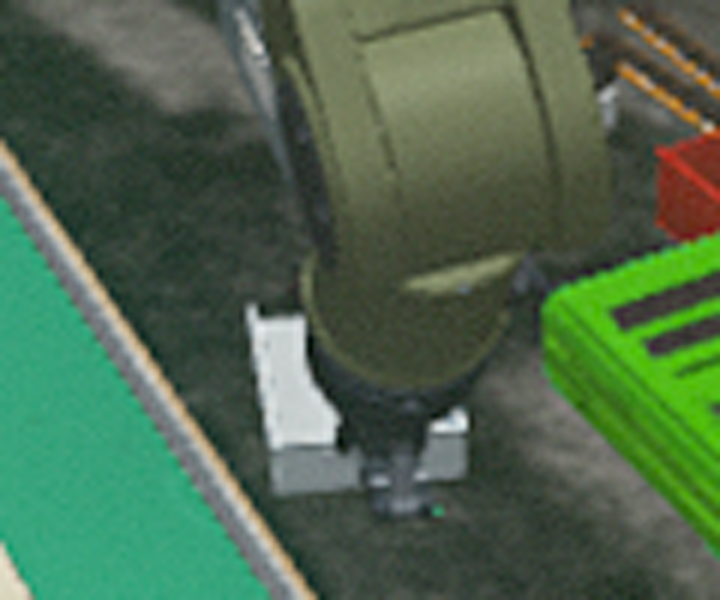

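Run:
```python
from plan import *
p,M=tool_pose(np.array([TR[0],TR[1],0]),Rz(TR[2]),-1)
ctrl.movel(p,max_speed=.03)
ctrl.ungrasp(); show("open")
ctrl.movel(p-M[:,2]*.05,max_speed=.08); show("back")
ctrl.movel(p-M[:,2]*.1+[0,0,.08],max_speed=.25); show("up")
ctrl.close_gripper(force=40)
# pad estimate from initial images
BXc=BX
for n in("top","scene"):
    z=np.load(f"{n}0.npz"); P,m=cloud(n,z["d"]); b=(P-[BX[0],BX[1],0])@Rz(BX[2])*1e3
    g=cv2.cvtColor(z["p"],cv2.COLOR_BGR2GRAY); k=m&(b[...,0]>100)&(b[...,0]<180)&(abs(b[...,1])<45)&(b[...,2]>65)&(g<110)
    print(n,np.median(b[k],0),np.percentile(b[k],[5,95],axis=0))
for yaw in np.radians([0,80,-100,170]):
    Md=Rz(yaw)@np.diag([1,-1,-1]); 
    for x in (.135,.045):
        q=np.array([BX[0],BX[1],.09])+Rz(BX[2])@[x,0,0]; print(np.degrees(yaw),x,q,ctrl.ik(q,quat(Md)))
look("rel",ws=(220,200,340,300),wt=(220,160,380,270),s=5)
```

```text
open 35.58 [ 0.4122 -0.2756  0.0453] 0.0854 [-0.4228 -0.1908 -0.216 ] [-0.5765  0.1923  0.0033]
back 36.36 [ 0.4035 -0.3026  0.0862] 0.0853 [-0.6798  0.0018 -0.9659] [-0.5315  0.1712  0.029 ]
up 37.01 [ 0.3948 -0.3297  0.207 ] 0.0855 [ 0.5953  0.0171 -0.2355] [-0.5787  0.182   0.0249]
top [131.3203   1.1738  79.7712] [[112.0742 -27.2465  73.2839]
 [150.6005  28.8515  85.3699]]
scene [130.8488   0.8903  79.4083] [[111.2291 -29.8952  76.1096]
 [155.8858  30.2786  83.1537]]
0.0 0.135 [0.5707 0.0688 0.09  ] [-0.6506  0.7232  0.8288  1.8238 -0.6715  0.9012 -1.0777]
0.0 0.045 [ 0.5551 -0.0198  0.09  ] [-0.5134  0.7036  0.842   1.8755 -0.679   0.8766 -0.9008]
80.0 0.135 [0.5707 0.0688 0.09  ] [-0.4847  0.6319  0.5176  1.8218 -0.4202  0.7987  0.0736]
80.0 0.045 [ 0.5551 -0.0198  0.09  ] [-0.3302  0.6053  0.5056  1.8734 -0.4085  0.7667  0.2247]
-100.0 0.135 [0.5707 0.0688 0.09  ] [-0.76    0.8475  1.0985  1.8251 -0.8774  1.0512 -2.6241]
-100.0 0.045 [ 0.5551 -0.0198  0.09  ] [-0.6365  0.8538  1.1517  1.8768 -0.911   1.0582 -2.4138]
170.0 0.135 [0.5707 0.0688 0.09  ] [ 0.1149  0.6029 -0.4357  1.8138  0.3403  0.7993  0.903 ]
170.0 0.045 [ 0.5551 -0.0198  0.09  ] [ 0.3959  0.6154 -0.6335  1.8639  0.4858  0.8212  0.9066]
```

View pics/top_rel.png

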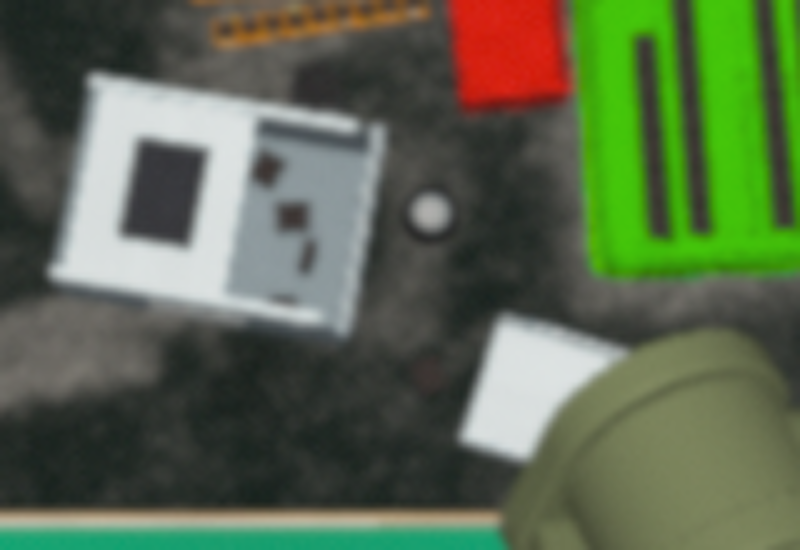

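```bash
cat > cov.py <<'E'
from plan import *
R80=Rz(BX[2]); Md=R80@np.diag([1,-1,-1.]); 
def at(x,z,y=0.): return np.array([BX[0],BX[1],z])+R80@np.array([x,y,0])
def f(n=3): return np.mean([(ctrl.pause(.01),get_state()["contact_force"])[1] for _ in range(n)],0)
E
python3 - <<'E'
from cov import *
s=get_state()
ctrl.movel(s["tcp_pos"]+[0,0,.12],max_speed=.3)
ctrl.movep(at(.131,.2),quat(Md)); show("above"); print(get_state()["qpos"])
ctrl.movel(at(.131,.10),max_speed=.15); ctrl.movel(at(.131,.085),max_speed=.05)
b=f(5); print(b); np.save("b.npy",b)
z=.083
while z>.072:
    ctrl.movel(at(.131,z),max_speed=.03); F=R80.T@(f()-b); print(round(z,4),F)
    if F[2]>6: break
    z-=.001 if F[2]<1 else .0005
print(get_state()["time"],z); np.save("z.npy",z)
E
```

```text
above 40.11 [0.5701 0.0628 0.2001] -0.0002 [ 0.8607  0.7126 -0.6087] [-0.0302 -0.054  -0.0276]
[-0.4594  0.4881  0.4765  1.6928 -0.2536  1.0226 -0.0757]
[-0.1392 -0.1665 -0.1317]
0.083 [0.0669 0.0744 0.2633]
0.082 [0.6907 0.2023 0.1658]
0.081 [ 0.4066  0.3599 -0.1741]
0.08 [-0.2864  0.1015  1.8155]
0.0795 [0.2483 1.9091 6.7057]
42.7917 0.0795
```

Run:
```python
from cov import *
b=np.load("b.npy"); z=float(np.load("z.npy")); x=.131
while x>.0405:
    st=.008 if x>.055 else .002
    x-=st; ctrl.movel(at(x,z),max_speed=.05); F=R80.T@(f(2)-b); print(round(x,4),round(z,4),F)
    if F[2]<6: z-=.0002
    if F[2]<4: z-=.0002
    if F[2]>9: z+=.0003
    if F[2]>14 or F[0]>9: break
print(get_state()["time"])
np.save("zx.npy",[x,z])
look("drag",ws=(220,160,340,280),wt=(220,160,380,270),s=5)
```

```text
0.123 0.0795 [-1.2601  1.7948  6.8016]
0.115 0.0795 [-0.5537  1.7232  7.8524]
0.107 0.0795 [-0.9127  1.7839  6.9841]
0.099 0.0795 [-0.455   1.3418  7.1159]
0.091 0.0795 [-0.7214  0.9082  6.9668]
0.083 0.0795 [-0.8067  1.6651  6.6766]
0.075 0.0795 [-1.3114  1.1544  6.957 ]
0.067 0.0795 [-0.6632  1.5355  7.2527]
0.059 0.0795 [-0.875   1.4678  6.6389]
0.051 0.0795 [-0.9047  1.4537  7.1269]
0.049 0.0795 [-0.2383  1.5943  7.6232]
0.047 0.0795 [-0.021   1.8311  6.9455]
0.045 0.0795 [0.7703 1.7314 7.3169]
0.043 0.0795 [1.0405 1.3493 6.9999]
0.041 0.0795 [2.6822 1.5436 6.362 ]
0.039 0.0795 [3.6365 0.9286 6.5576]
47.6417
```

View pics/scene_drag.png

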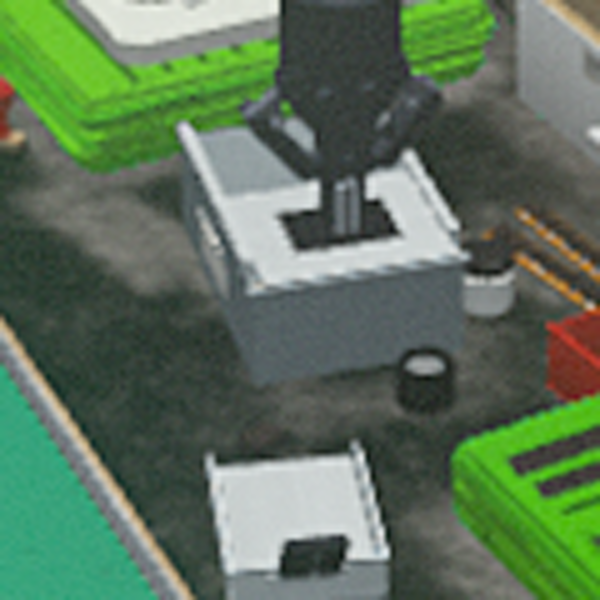

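Run:
```python
from cov import *
b=np.load("b.npy"); x,z=np.load("zx.npy"); z-=.0001
for i in range(2):
    x-=.002; ctrl.movel(at(x,z),max_speed=.05); s=get_state(); print(x,R80.T@(f(2)-b),(s["tcp_pos"]-at(x,z))@R80)
# unload horizontally a little, lift
ctrl.movel(at(x+.001,z+.01),max_speed=.1); ctrl.movel(at(x,.2),max_speed=.25)
s=get_state(); print(s["time"],R80.T@(f()-b))
ctrl.movep(at(.15,.5,.0)-np.array([.15,0,0]),quat(Md)); print(get_state()["time"])
look("end",ws=(210,150,350,290),wt=(210,150,370,270),s=5)
for n in("top","scene"):
    zz=np.load(f"{n}_end.npz"); P,m=cloud(n,zz["d"]); q=(P-[BX[0],BX[1],0])@R80*1e3
    g=cv2.cvtColor(zz["p"],cv2.COLOR_BGR2GRAY); k=m&(q[...,0]>0)&(q[...,0]<100)&(abs(q[...,1])<45)&(q[...,2]>65)&(g<110)
    if k.sum(): print(n,k.sum(),np.median(q[k],0),np.percentile(q[k],[5,95],axis=0))
```

```text
0.036999999999999936 [4.3918 0.1122 7.1567] [ 0.0019 -0.0006  0.0006]
0.034999999999999934 [4.0009 0.2357 6.4829] [ 0.0017 -0.0007  0.0006]
49.1167 [-0.1175  0.2465  0.2453]
50.4417
top 246 [43.4202  0.7756 79.582 ] [[ 24.0864 -28.0639  73.7415]
 [ 63.14    29.1393  86.6334]]
scene 168 [45.6431  0.3243 79.1001] [[ 22.709  -29.6747  75.743 ]
 [ 66.4188  30.6439  81.976 ]]
```

View pics/top_end.png

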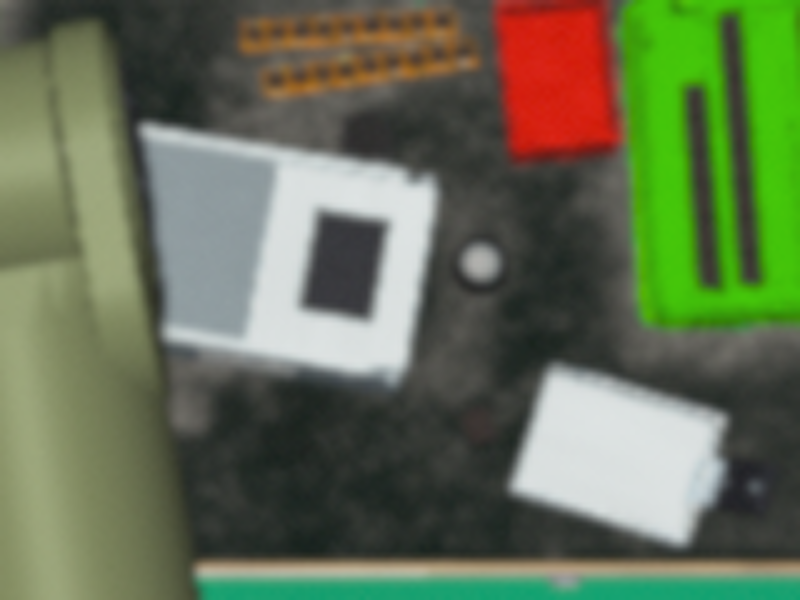

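View pics/scene_end.png

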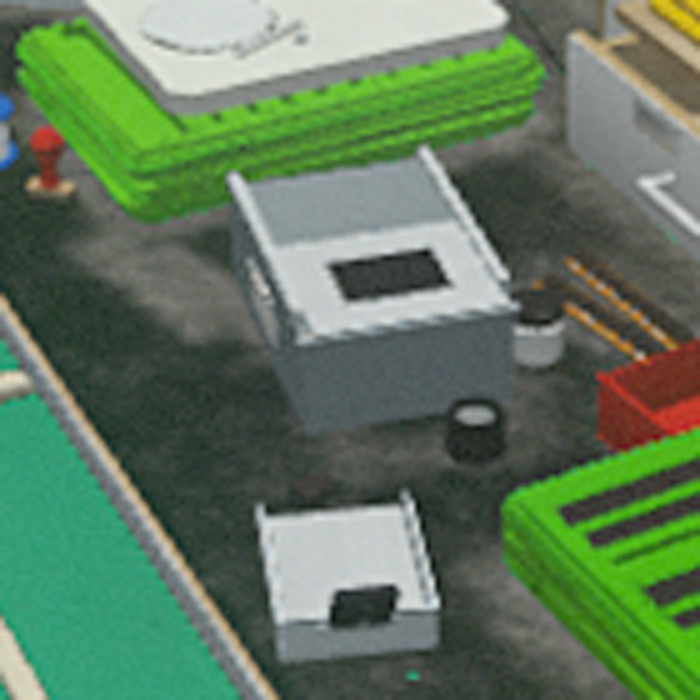

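Run:
```python
from plan import *
show("end"); ticket.close_job()
```

```text
end 50.54 [0.4235 0.0836 0.4987] -0.0001 [ 0.2254  1.3671 -0.8485] [-0.0253 -0.0345 -0.    ]
the job is handed in; nothing more can be done
```

The job is done and handed in at 50.5 s of the 72 s allowed.

- **Hooking:** I gripped the tray by its handle, carried it level and set its channel on the rim. Contact came at the expected height. A nudge test found about 5.4 mm of side play, against 5 mm expected from the sizes given, so it was hooked.
- **Tipping:** I tipped the tray about the bead to 71° and back, keeping it on the bead. Contact forces stayed under about 6 N. The top picture then showed four relays in the box and the scene picture showed no relays on the tray floor.
- **Tray:** I put it back at its original spot. The last pictures show it empty, flat and clear of the box.
- **Cover:** I pressed the pad with about 7 N and dragged it until it met its stop. The drag force levelled off at about 4 N. The pad's middle now measures 43.4 mm (top camera) and 45.6 mm (scene camera) along the box; fully shut is 45 mm.
- **Rest of the bench:** The loupe, jar and stray relay look unmoved in the last pictures. The tweezers, spool and strips I did not check separately.

**Disagreements:** The first edge fit put the rim 4 to 5 mm off what the depth images showed. I used the depth value, and the nudge test confirmed it to within 0.5 mm. While dragging, the small sideways force read about 1 N with the wrong sign, which I put down to baseline drift.

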